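# Lock out the laser shutter

### The arm

A 6-joint arm with a two-finger parallel gripper is mounted at the origin on the work surface. World frame = base frame: x ahead of the robot, y to its left, z up, the work surface at z = 0. Lengths are in m, angles in rad, forces in N, time in s.
With the tool pointing down it reaches from about 0.375 to 0.925 m from the base axis. Payload 5.7 kg.
Tool frame: the origin (TCP) lies midway between the tips of the shut fingers; the grasp point (between the pads) lies 19 mm behind it; z points along the fingers, y is the line along which they close (so a half turn about z gives the same grasp; the last joint's range is limited). The gripper opens to 88 mm and grips with 3 to 60 N. Pads are 20 mm wide; open, the fingers measure 115 mm over their backs; the gripper's body (75 mm by 178 mm) begins 61 mm behind the grasp point.
Start: joints at [-1.245, 0.359, 1.51, -0, 1.272, -0.115], TCP at [0.256, -0.543, 0.223] pointing down, gripper open.
Joint ranges: [-2.97, 2.97], [-1.01, 2.36], [0.21, 2.38], [-0.96, 4.11], [0.2, 2.71], [-2.98, 2.98]. Speed limits (rad/s): [2.39, 2.39, 3.14, 3.14, 3.14, 3.14].

### API

Orientations are given as a unit quaternion [x, y, z, w].
In Python, from bench import move_ptp, servo_line, goto_joints, move_gripper, sleep, inverse_kinematics, capture, PlanningError, close_job, spot_in, silhouettes, current_clock, current_joint_pos, current_qvel, current_joint_torque, current_position, current_orientation, current_force, current_torque, current_finger_gap, current_grip_force gives the robot as it stands. Calls block until the motion is done:
- move_ptp(position, orientation): joint-space move of the TCP to a pose.
- servo_line(position, orientation=None, rate=0.15, contact_N=None): straight line of the TCP; orientation=None keeps the orientation; rate is the mean speed in m/s. With contact_N (N) it stops when the force on the tool has changed by that much, and returns True; else False.
- goto_joints(angles): joint-space move.
- move_gripper(opening): finger opening in m; the grip force is fixed at half the most; returns when the fingers have stopped.
- sleep(seconds).
- inverse_kinematics(position, orientation): joint angles nearest the present ones, or None.
- capture(name): name is "scene" or "top" or "wrist"; returns a dict with "image" (400x640x3 uint8, blue, green, red), "range_z" (400x640 float32, m along the optical axis (not along the pixel's ray), 0 where there is no reading), "intrinsics" (3x3 intrinsics, pixels), "R" (3x3) and "t" (3): a world point X has camera coordinates R X + t. Camera axes: x right, y down, z forward; pixel columns grow to the right and rows downward; lengths in m; the calibration is good to about 2 mm. A picture is of the moment at which its call begins.
A pose or a line that the arm cannot do raises PlanningError and nothing moves.
- close_job(): hands the job in; it is judged then, once.
Trained networks look in the newest picture that a camera, given by its name, has taken for a name from the list of things; names that differ only in an ending like _2 or _b are one class to them, and where a whole thing is asked for, a point or a joint stands for the part that bears it (a point fixed in the world has none). Each returns a list of dicts, best first, with "conf" (0 to 1); they miss things now and then, are a little off and sometimes report something else, mostly with a low value. They report only what shows in the picture. A call takes as long as a camera call.
- spot_in(camera, query): "xy" ([column, row] in pixels, amid what is visible of it).
- silhouettes(camera, query): "region" (400x640 bool, what is visible of it) and "xy" ([column, row] in pixels, amid what is visible of it).
Readings, each from a call of its own:
- current_clock(): time.
- current_joint_pos(): joint angles.
- current_qvel(): joint speeds.
- current_joint_torque(): joint torques, N m.
- current_position(): TCP position.
- current_orientation(): TCP orientation.
- current_force(): force on the tool from outside, world axes, zero at the start.
- current_torque(): the same for the moment, N m.
- current_finger_gap(): finger opening in m.
- current_grip_force(): force on a finger pad.
Only numpy, scipy, OpenCV 4.12 (cv2) and the standard library are available. Lean on these libraries where they do the work, as an engineer would, in place of code of your own. Each camera call takes 0.05 s, during which the arm holds its last target. There are 200 camera calls.

### The job

Lock out the laser beam for servicing: slide the beam shutter fully closed by its knob, then take the steel U-shackle out of its parking block, put both legs down into the brass lock body (one leg through the eye of the shutter slide) and press it down until the hidden pawls click and it stays down when let go. Press firmly but do not force it: the works are spoiled by a push of 25 N. Do not knock over or shift the lens mount.

Things in the scene. Friction and masses are not known exactly. Their poses are not given: they have to be found in the camera images.
- shutter_unit: Fixed shutter unit on an aluminium base 190 x 300 x 8 mm; origin under the middle of the lock body, on the work surface. x points from the lock to the rear of the unit, y is the way the shutter closes, z up. The brass lock is 34 mm (x) by 68 mm (y), top at z = 60 mm. At the rear, at y = 105 mm, a black beam block 74 mm high. Only the knob is higher than 75 mm.
- lock_top (a point): Middle of the lock body's top face (60 mm above the work surface), axes as shutter_unit, midway between the two mouths. Hidden inside: a sprung ejector (4 N, rising to 9 N) meets the shackle's feet 10 to 22 mm down, then two sprung pawls click behind the feet. If the pawls have not caught, the ejector lifts the shackle by more than 12 mm as soon as it is let go.
- mouth_a (a point): Rim centre of the round mouth at y = +20 mm of lock_top: 12.4 mm wide, for a leg of 10 mm. The click needs up to about 16 N of push; keep the push under 25 N. A solid stop follows about 2 mm after the click; there the push rises steeply. The stop lies 36 mm below the top face, give or take 6 mm, different every time, so it must be felt.
- mouth_b (a point): Rim centre of the second, equal mouth, at y = -20 mm of lock_top; the eye of the closed shutter slide lies right above it.
- shutter (a joint): Shutter slide travel in m: 0 fully open, 0.045 fully closed against its stop. Starts open. Moves along the unit's +y with about 2.5 N of friction, stays where left. Its 5 mm steel tab runs just above the lock's top face (tab top 66 mm above the work surface); the tab's square 16.5 mm eye lies over mouth_b only when closed.
- shutter_knob (a point): Middle of the upright black knob of the shutter slide: a cylinder of 16 mm diameter, from 66 to 107 mm above the work surface; this point at 86.5 mm. Axes as shutter_unit. It moves with the slide; when closed it is 72 mm from lock_top along -y.
- shackle_mid (a point): Point half-way up the loose U-shackle (10 mm round steel bar, 90 mm high, 50 mm wide), midway between its legs; leg axes 20 mm either side along its y; z up to the crown. Feet 45 mm below; crown straight for 19 mm along y, its bar axis 40 mm above, top 45 mm above this point. Both legs alike: may be turned half round. Starts upright in the parking block. Locked, it is 3 to 18 mm above lock_top.
- shackle: The same loose U-shackle, about 130 g; origin midway between the undersides of its feet, axes as shackle_mid. The feet are tapered over their last 4 mm, with a groove above each.
- park: Fixed grey parking block, 46 mm (x) by 84 mm (y) by 30 mm high, origin at the centre of its underside; two 14 mm holes 20 mm either side along y, 22 mm deep, in which the shackle stands loosely.
- lens (a point): Centre of the lens in the loose lens mount, a bystander to be left alone: steel foot of 44 mm diameter, post and black ring of 44 mm diameter, 92 mm high; this point 70 mm above the work surface.

How it is judged:
On the way, in this order (a step that is already met when the one before it is completed fails the run):
1. the shutter is slid fully closed while the shackle is still parked (value of joint shutter above 0.0415 m and horizontal distance between shackle_mid and park below 0.02 m), for 0.2 s.
2. the shackle stands with both legs in the lock and is pressed home (z of shackle_mid in the frame of lock_top below 0.0197 m and horizontal distance between shackle_mid and lock_top below 0.004 m), for 0.2 s.
At the end, for the whole second after the job is handed in: The shutter is closed to within 3.5 mm of its stop; the shackle, let go and at rest, stays down in the lock with both pawls caught: its middle less than 19.7 mm above and within 4 mm of lock_top sideways, upright within 0.12 rad, legs in line with the mouths within 0.15 rad (all of step 2 and value of joint shutter above 0.0415 m and angle between shackle_mid's own z axis and vertical below 0.12 rad and angle between the y axis of shackle_mid and the y axis of lock_top, either way round below 0.15 rad and linear speed of shackle below 0.01 m/s); the robot touches nothing.
It fails at once if the shackle is driven against the solid stop inside the lock with more than 18 N (a push of about 26 N), or against any of the lock and shutter with more than 45 N in all (contact force between shackle and works_c0 above 18 N or contact force between shackle and shutter_unit above 45 N).
It fails at once if the lens mount is shifted by more than 20 mm or tipped (distance of lens from where it was at the start of the episode above 0.02 m or angle between lens's own z axis and vertical above 0.4 rad).
It also fails if it takes over 58 s, if anything falls off the work surface, if the arm or the gripper's body presses on something with over 40 N, if the wrist force passes 120 N, or if a joint passes its speed limit or range.

## Working session

There is one attempt and no reset: what is moved stays moved. The work goes in short steps, each a Python script; the robot and the scene stay as the last script left them, time stands still between calls to the robot, and variables do not carry over. Pictures are saved under pics/ and viewed, at most 10 in all, crops included, and the job is handed in when it is done.

```bash
ls; mkdir -p pics
cat > h.py <<'E'
import numpy as np, cv2
from bench import *
def cloud(c):
    K,R,t=np.array(c["intrinsics"]),np.array(c["R"]),np.array(c["t"])
    z=c["range_z"].astype(float); v,u=np.mgrid[:z.shape[0],:z.shape[1]]
    P=np.stack([(u-K[0,2])/K[0,0]*z,(v-K[1,2])/K[1,1]*z,z],-1)
    W=(P-t)@R; W[z<=0]=np.nan
    return W
def proj(c,X):
    p=np.array(c["intrinsics"])@(np.array(c["R"])@np.array(X)+np.array(c["t"])); return p[:2]/p[2]
E
python3 - <<'E'
from h import *
ims=[]
for n in ["top","scene"]:
    c=capture(n); ims.append(c["image"]); W=cloud(c)
    cv2.imwrite(f"pics/{n}0.png",c["image"])
    np.savez(f"{n}0.npz",**c)
    print(n,"cam at",np.round(-np.array(c["R"]).T@c["t"],3))
    for q in ["shutter_unit","shutter_knob","shackle","park","lens"]:
        for s in silhouettes(n,q)[:2]:
            w=W[s["region"]]; w=w[~np.isnan(w[:,0])]
            print(q,round(s["conf"],2),np.round(s["xy"]),len(w),np.round(np.median(w,0),3) if len(w) else "",np.round(np.percentile(w,[2,98],axis=0),3).tolist() if len(w) else "")
print(current_clock(),current_orientation())
E
```

```text
pics
top cam at [0.335 0.017 0.939]
shutter_unit 0.58 [253. 168.] 10708 [0.647 0.146 0.01 ] [[0.538, -0.007, 0.005], [0.763, 0.285, 0.076]]
shutter_knob 0.58 [291. 178.] 1058 [0.604 0.061 0.066] [[0.566, -0.002, 0.027], [0.664, 0.208, 0.108]]
shutter_knob 0.36 [252. 171.] 10610 [0.646 0.145 0.01 ] [[0.539, -0.006, 0.005], [0.76, 0.284, 0.076]]
shackle 0.6 [204. 256.] 149 [0.444 0.24  0.094] [[0.434, 0.224, 0.031], [0.464, 0.266, 0.1]]
shackle 0.3 [253. 169.] 10588 [0.646 0.145 0.01 ] [[0.539, -0.007, 0.005], [0.76, 0.284, 0.076]]
park 0.61 [220. 257.] 1175 [0.443 0.236 0.028] [[0.405, 0.196, 0.004], [0.491, 0.292, 0.034]]
lens 0.67 [297. 243.] 344 [0.466 0.058 0.039] [[0.451, 0.037, 0.004], [0.49, 0.078, 0.094]]
scene cam at [1.167 0.454 0.86 ]
shutter_unit 0.73 [346. 296.] 12325 [0.663 0.167 0.008] [[0.555, -0.004, 0.003], [0.782, 0.288, 0.074]]
shutter_knob 0.59 [330. 246.] 1412 [0.611 0.063 0.062] [[0.556, -0.01, 0.006], [0.669, 0.209, 0.105]]
shackle 0.59 [447. 231.] 241 [0.452 0.247 0.073] [[0.441, 0.226, 0.029], [0.465, 0.268, 0.097]]
shackle 0.42 [346. 298.] 12274 [0.664 0.166 0.008] [[0.557, -0.005, 0.003], [0.782, 0.287, 0.074]]
park 0.71 [437. 257.] 1288 [0.464 0.253 0.02 ] [[0.425, 0.195, -0.002], [0.497, 0.299, 0.031]]
lens 0.77 [359. 211.] 518 [0.478 0.062 0.037] [[0.459, 0.04, 0.0], [0.494, 0.079, 0.09]]
0.6 [ 9.75812816e-01  2.18607746e-01 -1.94365543e-05 -2.74564269e-05]
```

Run:
```python
import cv2,numpy as np
a=cv2.imread("pics/top0.png")[90:300,150:390]; b=cv2.imread("pics/scene0.png")[150:400,220:520]
a=cv2.resize(a,None,fx=2.5,fy=2.5,interpolation=cv2.INTER_CUBIC);b=cv2.resize(b,None,fx=2.5,fy=2.38)
cv2.imwrite("pics/a.png",a);cv2.imwrite("pics/b.png",b[:600])
```

```text
(no output)
```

View pics/a.png

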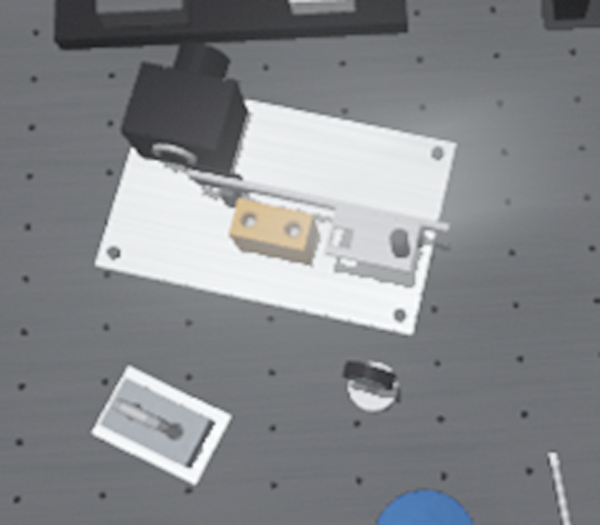

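View pics/b.png

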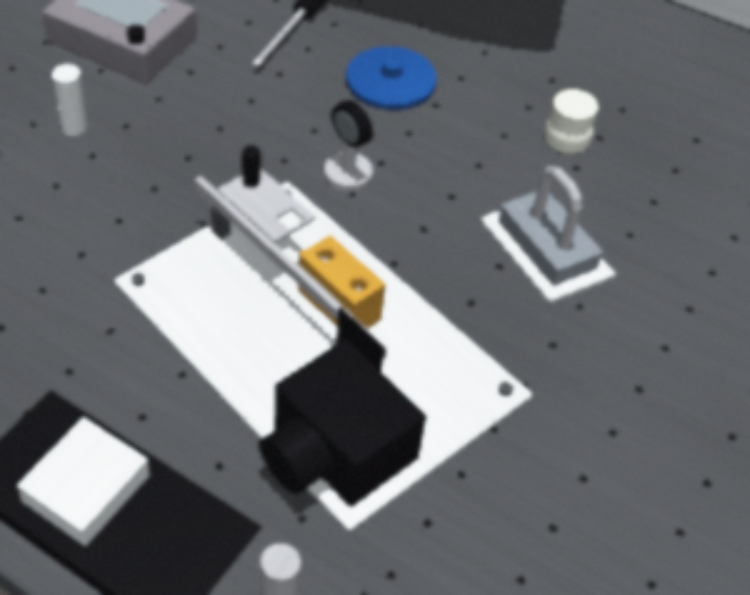

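```bash
cat >> h.py <<'E'
def rect(P):
    (c,s,a)=cv2.minAreaRect((P*1000).astype(np.float32)); return np.round(np.array(c)/1000,4),np.round(s,1),round(a,1)
def brass(c):
    h=cv2.cvtColor(c["image"],cv2.COLOR_BGR2HSV); return (h[...,0]>10)&(h[...,0]<28)&(h[...,1]>90)
E
python3 - <<'E'
from h import *
for n in ["top","scene"]:
    c=dict(np.load(n+"0.npz")); W=cloud(c); near=(W[...,0]>.5)&(W[...,0]<.8)&(W[...,1]>-.05)&(W[...,1]<.32)
    b=near&brass(c)&(W[...,2]>.054)&(W[...,2]<.066)
    print(n,"brass",b.sum(),rect(W[b][:,:2]),np.median(W[b],0))
    br=near&(c["image"].min(-1)>170)&(W[...,2]<.016)
    print(" base",rect(W[br][:,:2]))
    k=(W[...,2]>.085)&near
    print(" knob",k.sum(),rect(W[k][:,:2]),np.median(W[k],0), W[k].max(0))
    p=(W[...,2]>.024)&(W[...,2]<.036)&(W[...,0]<.52)&(W[...,0]>.38)&(W[...,1]>.17)&(W[...,1]<.32)
    print(" park",p.sum(),rect(W[p][:,:2]))
    s=(W[...,2]>.085)&(W[...,2]<.11)&(W[...,0]<.52)&(W[...,0]>.38)&(W[...,1]>.17)&(W[...,1]<.32)
    print(" crown",s.sum(),rect(W[s][:,:2]),np.median(W[s],0))
E
```

```text
top brass 0 (array([0., 0.]), array([0., 0.]), 0.0) [nan nan nan]
 base (array([0.6315, 0.1367]), array([244.1, 344. ]), 3.5)
 knob 60 (array([0.5784, 0.0265]), array([12.7, 14.8]), 84.4) [0.57649844 0.02655027 0.10684683] [0.58614614 0.03325129 0.1105203 ]
 park 686 (array([0.4477, 0.2468]), array([85.8, 45.9]), 61.2)
 crown 110 (array([0.4471, 0.2457]), array([44.4,  9.7]), 61.2) [0.44582028 0.24345678 0.09622147]
scene brass 451 (array([0.6222, 0.14  ]), array([74. , 52.2]), 71.1) [0.61537714 0.14098514 0.05811392]
 base (array([0.608 , 0.1474]), array([309.2, 276.9]), 74.7)
 knob 75 (array([0.5826, 0.0283]), array([15.1, 12.5]), 35.2) [0.58584244 0.03047505 0.10233206] [0.59141999 0.03602092 0.10964956]
 park 615 (array([0.4504, 0.2473]), array([86.9, 49.2]), 61.2)
 crown 93 (array([0.4517, 0.2479]), array([43.7, 11.6]), 63.3) [0.45416147 0.25025747 0.0933548 ]
  return _methods._mean(a, axis=axis, dtype=dtype,
  ret = um.true_divide(
```

```bash
cat >> h.py <<'E'
def Q(phi): a=np.radians(phi)/2; return [float(np.cos(a)),float(np.sin(a)),0.,0.]
E
python3 - <<'E'
from h import *
for p,ph in [((.6,.13,.25),78),((.6,.13,.25),-102),((.447,.246,.25),61),((.447,.246,.25),-119)]:
    j=inverse_kinematics(list(p),Q(ph)); print(ph,None if j is None else np.round(j,2))
j=[inverse_kinematics([.6,.13,.25],Q(p)) for p in (78,-102)]
ph=78 if j[0] is not None and abs(j[0][5])<2.4 else -102
move_ptp([.60,.12,.26],Q(ph))
c=capture("wrist"); np.savez("w1.npz",**c); cv2.imwrite("pics/w1.png",c["image"])
print(ph,current_clock(),current_position(),"cam",-np.array(c["R"]).T@c["t"],np.array(c["R"])[2])
E
```

```text
78 [ 0.1   0.36  1.44 -0.    1.34  0.31]
-102 [ 0.1   0.36  1.44 -0.    1.34 -2.83]
61 [ 0.37  0.2   1.66 -0.    1.28  0.87]
-119 [ 0.37  0.2   1.66 -0.    1.28 -2.27]
78 3.2917 [0.60016725 0.11910928 0.2598968 ] cam [0.61841234 0.20090782 0.42231694] [-0.06304999 -0.29692371 -0.95281741]
```

View pics/w1.png

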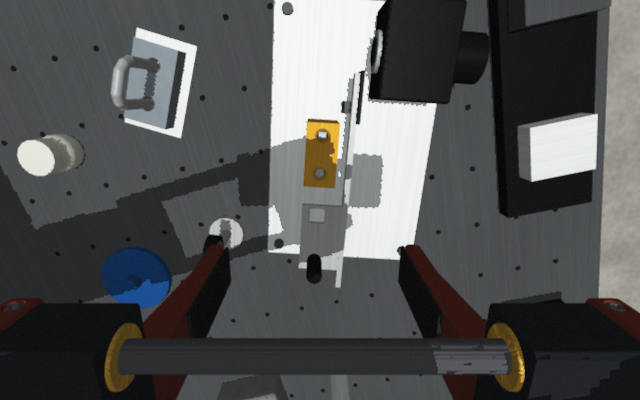

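```bash
cat >> h.py <<'E'
def onplane(c,uv,z):
    K,R,t=np.array(c["intrinsics"]),np.array(c["R"]),np.array(c["t"])
    uv=np.atleast_2d(uv).astype(float); d=np.c_[(uv-K[:2,2])/K[[0,1],[0,1]],np.ones(len(uv))]@R
    o=-R.T@t; return o+d*((z-o[2])/d[:,2])[:,None]
E
python3 - <<'E'
from h import *
c=dict(np.load("w1.npz")); W=cloud(c)
b=brass(c); n,l,st,ce=cv2.connectedComponentsWithStats(b.astype(np.uint8)); i=1+np.argmax(st[1:,4]); m=l==i
v,u=np.nonzero(m); print("brass px",st[i],"z med",np.nanmedian(W[m][:,2]))
P=onplane(c,np.c_[u,v],.06); mm=m.copy(); 
print("brass on plane .06 (incl side)",rect(P[:,:2]))
top=m&(W[...,2]>.055); v,u=np.nonzero(top); print("top only",top.sum(),rect(onplane(c,np.c_[u,v],.06)[:,:2]))
a=c["image"][110:290,285:365]; cv2.imwrite("pics/w1c.png",cv2.resize(a,None,fx=3.3,fy=3.3,interpolation=cv2.INTER_CUBIC))
A,B=onplane(c,[[322,134],[320,174]],.06); print("mouths",A,B,np.linalg.norm(A-B),np.degrees(np.arctan2(*(A-B)[1::-1])))
s=silhouettes("wrist","shutter_knob")[:2]
for x in s:
    print(x["conf"],x["xy"],x["region"].sum())
E
```

```text
brass px [ 304  119   36   69 2006] z med 0.060045317599100784
brass on plane .06 (incl side) (array([0.6132, 0.141 ]), array([70.5, 34.2]), 74.6)
top only 1869 (array([0.6131, 0.1401]), array([68.4, 34. ]), 74.2)
mouths [0.6183331  0.16114832 0.06      ] [0.60774999 0.12049927 0.06      ] 0.042004137428940644 75.4068265005503
0.71 [357.3, 111.2] 45065
```

View pics/w1c.png

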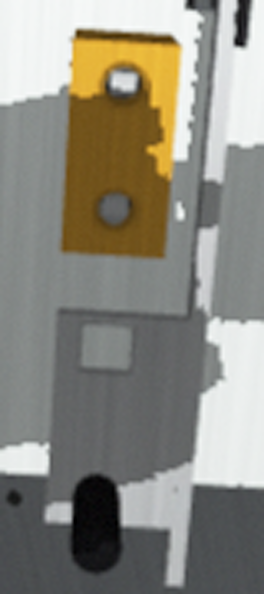

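```bash
cat >> h.py <<'E'
L=np.array([.6131,.1401]); YAW=74.2
e=lambda a:np.array([np.cos(np.radians(a)),np.sin(np.radians(a))])
E
python3 - <<'E'
from h import *
y=e(YAW); k=L-.117*y; q=Q(YAW)
move_ptp([*k,.16],q); servo_line([*k,.079],q,rate=.1,contact_N=8)
move_gripper(0.0); print("gap",current_finger_gap(),current_position())
f0=current_force()
r=servo_line([*(k+.052*y),.079],q,rate=.04,contact_N=11); p=np.array(current_position())
print(r,"travel",(p[:2]-k)@y,(p[:2]-k)@e(YAW-90),np.array(current_force())-f0)
servo_line([*(p[:2]-.001*y),.079],q,rate=.03)
move_gripper(0.06); servo_line([*p[:2],.16],q)
# look from a place where shackle and lock both visible
move_ptp([.47,.17,.26],Q(61.2))
c=capture("wrist"); np.savez("w2.npz",**c); cv2.imwrite("pics/w2.png",c["image"]); print(current_clock(),current_force(),current_position())
for s in silhouettes("wrist","shackle")[:2]: print(s["conf"],s["xy"],s["region"].sum())
E
```

```text
gap 0.015250991852657247 [0.58015137 0.0277803  0.07886541]
True travel 0.04458485807477523 -0.0012171713112924488 [ 2.09392102 -2.7690656   1.84002443]
9.675 [ 0.06648255 -0.27617995  0.46071305] [0.47040418 0.16938782 0.25875397]
0.93 [255.4, 121.3] 765
```

View pics/w2.png

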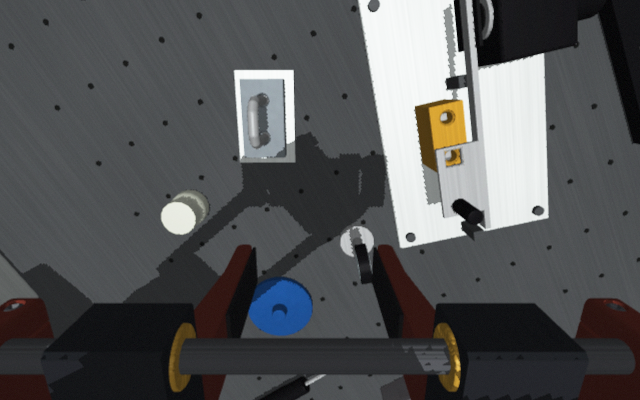

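Run:
```python
from h import *
c=dict(np.load("w2.npz")); W=cloud(c)
box=(W[...,0]>.39)&(W[...,0]<.51)&(W[...,1]>.18)&(W[...,1]<.31)
for lo in (.05,.075,.085,.09):
    s=box&(W[...,2]>lo)&(W[...,2]<.11); print(lo,s.sum(),rect(W[s][:,:2]),np.percentile(W[s][:,2],[50,98]))
p=box&(W[...,2]>.026)&(W[...,2]<.034); print("park",p.sum(),rect(W[p][:,:2]))
b=brass(c)&(W[...,2]>.055)&(W[...,2]<.065); print("brass",rect(W[b][:,:2]))
k=(W[...,2]>.095)&(W[...,0]>.53)&(W[...,0]<.66)&(W[...,1]<.2); print("knob",k.sum(),rect(W[k][:,:2]), L-.072*e(YAW))
```

```text
0.05 652 (array([0.4497, 0.2476]), array([49.7, 10. ]), 61.4) [0.0946945  0.09878571]
0.075 577 (array([0.4497, 0.2476]), array([49.7, 10. ]), 61.4) [0.09547308 0.09881329]
0.085 521 (array([0.4498, 0.2477]), array([46.1, 10. ]), 61.4) [0.09607745 0.0988469 ]
0.09 478 (array([0.4498, 0.2477]), array([42.6, 10. ]), 61.4) [0.09629375 0.09887095]
park 2563 (array([0.4498, 0.2479]), array([83.5, 46.3]), 61.3)
brass (array([0.6128, 0.1403]), array([67.6, 34.2]), 74.4)
knob 8478 (array([0.5617, 0.1189]), array([ 27.9, 130.6]), 26.5) [0.59349582 0.0708203 ]
```

```bash
sed -i 's/^L=.*/L=np.array([.6130,.1402]); YAW=74.3; S=np.array([.4498,.2477]); SY=61.4/' h.py
python3 - <<'E'
from h import *
q=Q(SY); move_gripper(.05)
move_ptp([*S,.13],q); servo_line([*S,.074],q,rate=.08,contact_N=8); print(current_position())
move_gripper(0.0); print("gap",current_finger_gap(),current_grip_force(),current_position(),current_force())
servo_line([*S,.20],q,rate=.1)
servo_line([*L,.20],Q(YAW),rate=.12); sleep(.3)
print(current_clock(),current_position(),current_force(),current_torque(),current_finger_gap())
c=capture("wrist"); np.savez("w3.npz",**c); cv2.imwrite("pics/w3.png",c["image"])
c=capture("scene"); cv2.imwrite("pics/s3.png",cv2.resize(c["image"][120:370,250:500],None,fx=2.4,fy=2.4)); np.savez("s3.npz",**c)
E
```

```text
[0.45022531 0.2477855  0.07436942]
gap 0.008845968502410078 29.99286708422005 [0.44981806 0.24772739 0.07403229] [ 0.31671962 -0.39894189  0.16281879]
15.8333 [0.61283331 0.14039793 0.2000713 ] [-0.22283916  0.42203971 -1.14041167] [-0.04660036 -0.07177825 -0.00441257] 0.009293733679190138
```

View pics/w3.png

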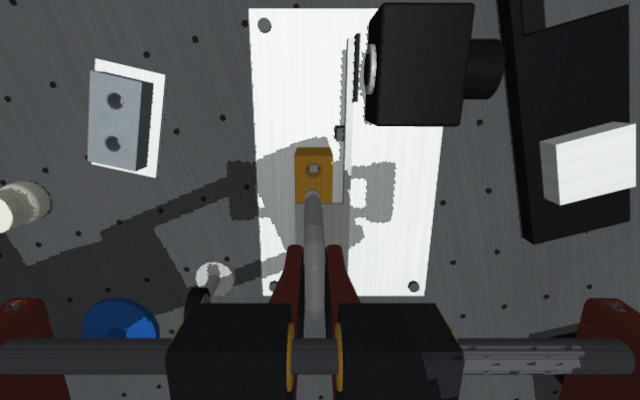

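View pics/s3.png

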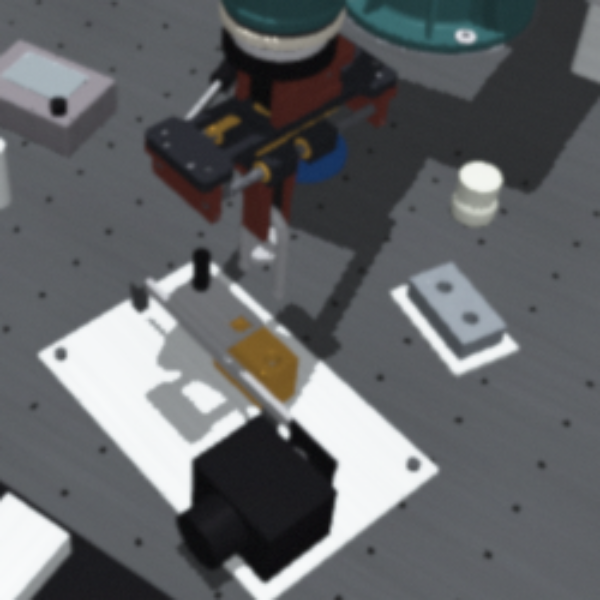

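The shackle hangs upright in the fingers (w3: crown near (313,250), mouth_a at (313,169)). Nothing is disturbed, so I'll descend to the mouths.

Run:
```python
from h import *
q=Q(YAW); servo_line([*L,.137],q,rate=.08); sleep(.2)
f0=np.array(current_force()); print(np.round(current_position(),4),f0)
for z in (.134,.131,.128,.125,.122,.119):
    r=servo_line([*L,z],q,rate=.02,contact_N=3); f=np.array(current_force())-f0
    print(z,r,np.round(current_position(),4),np.round(f,2),np.round(current_torque(),2))
    if r: break
print(current_clock())
```

```text
[0.6135 0.1402 0.1376] [-0.32855374  0.4623649  -1.17563943]
0.134 False [0.6128 0.1402 0.1338] [ 0.23 -0.2   0.09] [-0.03 -0.09 -0.04]
0.131 False [0.6128 0.1401 0.1308] [ 0.01  0.   -0.29] [-0.01 -0.02  0.01]
0.128 False [0.6128 0.1402 0.1278] [ 0.87 -0.88  0.11] [-0.04 -0.09  0.03]
0.125 False [0.6128 0.1402 0.1248] [ 0.35 -0.24 -0.07] [-0.01 -0.07 -0.03]
0.122 False [0.6128 0.1402 0.1218] [ 1.65 -1.24  0.17] [-0.01 -0.04  0.01]
0.119 False [0.6128 0.1402 0.1188] [ 0.59 -0.01  0.81] [-0.06 -0.06 -0.04]
18.8667
```

Run:
```python
from h import *
q=Q(YAW); z=.119; log=[]; fb=-1.176; 
while z>.080:
    z-=.0004 if z<.104 else .001
    servo_line([*L,z],q,rate=.01,contact_N=8)
    f=np.mean([current_force() for _ in range(3)],0); F=f[2]-fb; log.append((round(z,4),round(current_position()[2],4),round(F,1),round(np.hypot(*f[:2]),1)))
    if F>17.5: break
for l in log: print(*l)
print(current_clock(),current_finger_gap())
```

```text
0.118 0.1179 -0.1 0.2
0.117 0.1169 -0.1 1.2
0.116 0.1159 0.4 0.4
0.115 0.1149 0.2 0.6
0.114 0.1139 -0.2 0.5
0.113 0.1134 4.4 0.9
0.112 0.1122 4.3 0.5
0.111 0.1111 4.3 0.2
0.11 0.11 4.5 0.6
0.109 0.109 4.5 1.1
0.108 0.108 5.3 1.4
0.107 0.1072 5.7 0.8
0.106 0.1068 9.4 0.7
0.105 0.1063 12.0 1.1
0.104 0.1056 13.9 0.9
0.1036 0.1053 14.0 2.1
0.1032 0.105 15.3 1.9
0.1028 0.1047 15.0 0.5
0.1024 0.1043 15.8 1.9
0.102 0.1039 15.2 1.8
0.1016 0.1035 14.4 0.4
0.1012 0.1031 15.7 1.2
0.1008 0.1027 14.4 1.1
0.1004 0.1023 14.6 1.3
0.1 0.1018 15.2 1.4
0.0996 0.1014 15.9 1.3
0.0992 0.101 15.0 1.9
0.0988 0.1006 14.4 1.4
0.0984 0.1002 13.9 0.5
0.098 0.0997 14.0 1.9
0.0976 0.0993 13.8 0.7
0.0972 0.0989 14.1 0.7
0.0968 0.0985 13.4 1.9
0.0964 0.0979 13.2 1.0
0.096 0.0974 12.2 0.8
0.0956 0.097 13.1 0.1
0.0952 0.0966 13.1 0.7
0.0948 0.0961 12.2 1.7
0.0944 0.0957 12.4 0.5
0.094 0.0953 13.3 0.9
0.0936 0.0945 9.5 0.4
0.0932 0.0941 10.2 0.5
0.0928 0.0937 9.8 0.3
0.0924 0.0934 10.3 1.2
0.092 0.0934 12.9 1.2
0.0916 0.0933 15.5 1.4
0.0912 0.0932 16.9 0.9
0.0908 0.0932 18.1 1.8
30.8667 0.00899473273848859
```

Run:
```python
from h import *
q=Q(YAW); p=current_position()
servo_line([*L,.0932],q,rate=.01); sleep(.3); print(current_force(),current_position())
move_gripper(.04); sleep(.3); p=current_position(); servo_line([*p[:2],.19],q,rate=.1)
move_ptp([.56,.04,.27],q); print(current_clock(),current_force())
c=capture("wrist"); np.savez("w4.npz",**c); W=cloud(c); cv2.imwrite("pics/w4.png",c["image"])
xy=(W[...,:2]-L)@np.c_[e(YAW-90),e(YAW)]; s=(abs(xy[...,0])<.015)&(abs(xy[...,1])<.03)&(W[...,2]>.08)&(W[...,2]<.16)
print(s.sum(),rect(W[s][:,:2]),np.percentile(W[s][:,2],[50,98,100]),L)
```

```text
[-0.43419803  0.17074643  7.5060761 ] [0.61332591 0.14027185 0.09366446]
34.2583 [-0.08420838  0.15962897 -0.14482249]
709 (array([0.6138, 0.1393]), array([49.2, 10.3]), 74.2) [0.11647586 0.12002033 0.12071657] [0.613  0.1402]
```

View pics/w4.png

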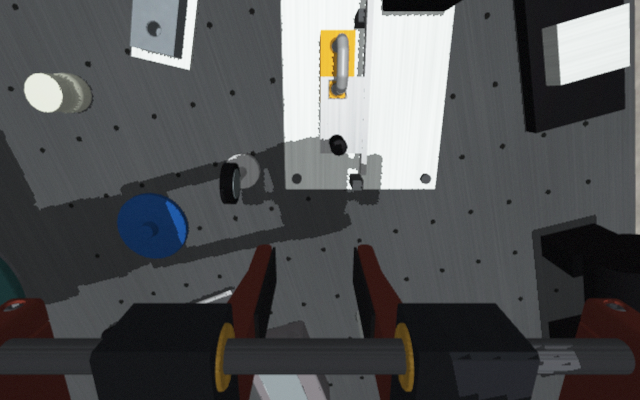

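The shackle is down after release: its crown top is at z=0.120, so its middle is 15 mm above lock_top, and it is aligned with the mouths (picture w4, crown at about (341,65)). The shutter is closed and the lens mount stands upright.

```bash
python3 -c "
from bench import *
print(close_job())"
```

```text
the job is handed in; nothing more can be done
None
```

The job is handed in, though the judge's verdict was not reported: the shutter is closed, and the shackle clicked home at about 18 N and stayed down when let go, with its middle about 15 mm above lock_top; the lens mount still stands where it was.

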